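# Bolt down the ring-lamp foot on the dressing table

## Task

Draw the tee-handled key straight out of its leaning holder without forcing it, and use it to tighten the four wing nuts on the ring lamp's foot evenly in cross order, always a nut and then the one opposite: first bring each nut about half-way, then go round again in cross order and bring each fully tight, its wing pointing at the collar in the middle. Turn the nuts only with the key, then set the key down upright on the free part of the stone slab (do not drop it), never letting it fall on the table, and let go. Leave the make-up things where they are.

Things in the scene. Friction and masses are not known exactly. Their poses are not given: they have to be found in the camera images.
- foot: the lamp's foot: a dark steel disc, 200 mm diameter, 12 mm thick, fixed to the table. Origin at the centre of its underside; z up; its -x axis points to nut_front, +y to nut_left, +x to nut_back, -y to nut_right. The pole collar in its middle is 42 mm in diameter and its top is 40 mm above the table. The four nut axes are vertical, 62 mm from the centre.
- nut_front (a joint): turn of the wing nut nearest the robot (foot's -x side), rad: grows as it is tightened (clockwise from above), 0 = loose, 1.1 = fully tight against its stop, where the wing points straight at the foot's centre. Seen from above, the wing's long direction in the foot's frame is at 180 deg + (1.1 rad - value), counter-clockwise. It stays where it is left and takes about 0.06 N m to turn.
- wing_front (a point): point on the axis of the wing nut nearest the robot (foot's -x side), 15 mm above the foot's upper face, in the middle of the wing's height. The nut is a steel hub of 42 mm diameter, from 12 to 18 mm above the table, with one straight upright wing across it: 44 mm long, 7 mm thick, its rounded top edge 36 mm above the table. The point's x axis lies along the wing.
- nut_left (a joint): turn of the wing nut at the robot's left (foot's +y side), rad: grows as it is tightened (clockwise from above), 0 = loose, 1.1 = fully tight against its stop, where the wing points straight at the foot's centre. Seen from above, the wing's long direction in the foot's frame is at 90 deg + (1.1 rad - value), counter-clockwise. It stays where it is left and takes about 0.06 N m to turn.
- wing_left (a point): point on the axis of the wing nut at the robot's left (foot's +y side), 15 mm above the foot's upper face, in the middle of the wing's height. The nut is a steel hub of 42 mm diameter, from 12 to 18 mm above the table, with one straight upright wing across it: 44 mm long, 7 mm thick, its rounded top edge 36 mm above the table. The point's x axis lies along the wing.
- nut_back (a joint): turn of the wing nut farthest from the robot (foot's +x side), rad: grows as it is tightened (clockwise from above), 0 = loose, 1.1 = fully tight against its stop, where the wing points straight at the foot's centre. Seen from above, the wing's long direction in the foot's frame is at 0 deg + (1.1 rad - value), counter-clockwise. It stays where it is left and takes about 0.06 N m to turn.
- wing_back (a point): point on the axis of the wing nut farthest from the robot (foot's +x side), 15 mm above the foot's upper face, in the middle of the wing's height. The nut is a steel hub of 42 mm diameter, from 12 to 18 mm above the table, with one straight upright wing across it: 44 mm long, 7 mm thick, its rounded top edge 36 mm above the table. The point's x axis lies along the wing.
- nut_right (a joint): turn of the wing nut at the robot's right (foot's -y side), rad: grows as it is tightened (clockwise from above), 0 = loose, 1.1 = fully tight against its stop, where the wing points straight at the foot's centre. Seen from above, the wing's long direction in the foot's frame is at -90 deg + (1.1 rad - value), counter-clockwise. It stays where it is left and takes about 0.06 N m to turn.
- wing_right (a point): point on the axis of the wing nut at the robot's right (foot's -y side), 15 mm above the foot's upper face, in the middle of the wing's height. The nut is a steel hub of 42 mm diameter, from 12 to 18 mm above the table, with one straight upright wing across it: 44 mm long, 7 mm thick, its rounded top edge 36 mm above the table. The point's x axis lies along the wing.
- key_handle (a point): centre of the key's tee handle: a grey rubber-gripped bar with flat sides, 90 mm along the key's x, 16 mm thick along y, 24 mm high along z. The key's z axis runs from its slotted end up to the handle. Below the handle is a stem of 14 mm diameter and 20 mm length, then a steel barrel of 48 mm diameter and 70 mm length. In all 114 mm long, about 0.4 kg.
- key_foot (a point): centre of the key's lower end face, 102 mm below key_handle along the key's z; same axes. A slot 13 mm wide and 20 mm deep, open at both sides, runs across this end along the key's x (parallel to the handle). It fits over a nut's wing with 3 mm to each side, so the key turns about 0.15 rad freely before it drives the wing.
- holder: black holder fixed to the table, left or right of the lamp's foot, base 150 x 100 x 12 mm; a round sleeve of 51 mm bore and 55 mm depth leans 30 degrees from vertical, its mouth towards the holder's -x (which points to the robot's right). The key stands in it, about 1.5 mm loose all round, its handle's length in the plane of the lean. Origin at the centre of the base's underside, z up.
- holder_mouth (a point): centre of the sleeve's mouth (upper rim), on the sleeve's axis; axes as the holder's. The sleeve's axis points up and to the robot's right: (-0.5, 0, 0.866) in the holder's frame.
- slab: white stone slab, 200 mm (x) by 160 mm (y), 20 mm thick, fixed; origin at the centre of its underside. The key is to stand on its free part; a small jar stands at its far corner (about +70, +45 mm from the slab's centre).
- cream_jar: small round glass jar, 42 mm diameter, 38 mm tall, standing at one far corner of the stone slab; bystander; origin at the centre of its underside
- compact: closed black powder compact, 75 x 75 x 18 mm, lying near the robot; bystander; origin at the centre of its underside
- powder_pot: white pot with black lid, 67 mm diameter, 42 mm tall, near the robot; bystander; origin at the centre of its underside
- toner: clear bottle, 64 mm diameter, 170 mm tall, standing beyond the work; bystander; origin at the centre of its underside
- remover: white bottle, 68 mm diameter, 180 mm tall, standing beyond the work; bystander; origin at the centre of its underside
- palettes: stack of make-up palettes, 170 x 130 x 38 mm, at the robot's right; bystander; origin at the centre of its underside
- hairbrush: wooden brush, 190 mm long, lying at the robot's left; bystander; origin on its underside

How it is judged:
By the outcome, as a careful person would: the job done as asked, in the order asked, and still so for the second after the job is handed in, with the robot touching nothing.
It also fails if it takes over 72 s, if anything falls off the work surface, if the arm or the gripper's body presses on something with over 40 N, if the wrist force passes 120 N, or if a joint passes its speed limit or range.

## Robot

A 6-joint arm with a two-finger parallel gripper is mounted at the origin on the work surface. World frame = base frame: x ahead of the robot, y to its left, z up, the work surface at z = 0. Lengths are in m, angles in rad, forces in N, time in s.
With the tool pointing down it reaches from about 0.375 to 0.975 m from the base axis. Payload 3.8 kg.
Tool frame: the origin (TCP) lies on the centre line of the jaws, within the pads' length; the fingertips stand 17 mm ahead of it and the grasp point (between the pads) lies 2 mm behind it; z points along the fingers, y is the line along which they close (so a half turn about z gives the same grasp; the last joint's range is limited). The gripper opens to 85 mm and grips with 20 to 120 N. Pads are 22 mm wide; open, the fingers measure 114 mm over their backs; the gripper's body (76 mm by 85 mm) begins 54 mm behind the grasp point. The pads swing forward as they close: fully open they stand 13 mm farther back than shut.
Start: joints at [-1.299, 0.264, 1.604, -0, 1.274, -0.037], TCP at [0.205, -0.643, 0.248] pointing down, gripper open.
Joint ranges: [-2.63, 2.63], [-0.94, 2.18], [0.31, 2.57], [-1.31, 4.45], [0, 2.66], [-2.55, 2.55]. Speed limits (rad/s): [2.57, 2.57, 3.14, 3.14, 3.14, 3.14].

## Interface

Orientations are given as a unit quaternion [x, y, z, w].
In Python, from workcell import sensors, viewer, workorder gives the robot as it stands.
- The arm moves only by the tool servo_tool, never from a script. Its argument "increments" is one flat list of numbers, 4 for each row, row after row: the shift along the tool's x, y, z in cm, then the turn about the tool's z in rad. A call has 1 to 20 rows; each row is the pose to reach, as a shift and turn from the pose commanded when the call began, along the tool's axes at that moment; what a row does not reach only later rows make up. A row lasts 1/10 s, in which the tool goes at most 50 mm and 8.59 degrees, less where a joint would pass 70% of its speed; a pose out of reach is approached as far as the arm can. A call with a gripper value outside its range is refused whole. "jaw" is the gripper's target within -1 to 1 (fully open at 1, half-way at 0, shut at -1), set as the call begins (left out, the last holds). The fingers move at their own pace and stop on an object; "grip_force" is the grip in N (left out, the last holds). Time passes only in rows, so rows that repeat a pose let the fingers close. It gives the time, the measured TCP pose, the force, the opening and the grip force at its end, in the units of the state.
- sensors.state(): the state, without advancing time (a new reading comes with each control period).
- viewer.read_camera(name): name is "scene" or "top" or "wrist"; returns the picture (384x512x3 uint8, blue, green, red); there is no depth.
- viewer.camera_info(name): a dict with "intrinsics" (3x3 intrinsics, pixels), "position" and "rotation" of the camera in the world. Camera axes: x right, y down, z forward; pixel columns grow to the right and rows downward; lengths in m; the calibration is good to about 2 mm. A picture is of the moment at which its call begins: read the wrist's pose just before it. camera_info takes no time and is no camera call; for the wrist camera it gives the pose at the moment of the call.
- workorder.hand_in(): hands the job in; it is judged then, once.
The state is a dict: "t": time; "joint_positions": joint angles; "qd": joint speeds; "effort": joint torques, N m; "ee_pos": TCP position; "ee_rot": TCP orientation; "force": force on the tool from outside, world axes, zero at the start; "wrist_torque": the same for the moment, N m; "width": opening from 0.0 (shut) to 1.0 (fully open); "grip_force": force on a finger pad.
Only numpy, scipy, OpenCV 4.12 (cv2) and the standard library are available. Lean on these libraries where they do the work, as an engineer would, in place of code of your own. Each camera call takes 0.05 s, during which the arm holds its last target. There are 200 camera calls.

## Working session

There is one attempt and no reset: what is moved stays moved. The work goes in short steps, Python scripts to look and compute and a tool call to move; the robot and the scene stay as the last step left them, time stands still between calls to the robot, and variables do not carry over. Pictures are saved under pics/ and viewed, at most 10 in all, crops included, and the job is handed in when it is done.

Besides the shell and the picture viewer there is one more tool, called as a command line: name --argument value ..., lists and objects as JSON in quotes. servo_tool: Moves the arm, as the interface text tells. Its arguments: {"type":"object","properties":{"increments":{"type":"array"},"jaw":{"type":"number"},"grip_force":{"type":"number"}},"required":["increments"]}

```bash
mkdir -p pics; ls; python3 - <<'E'
from workcell import sensors, viewer
import cv2, numpy as np
for n in ("scene","top"):
    i=viewer.read_camera(n); cv2.imwrite(f"pics/{n}0.png",cv2.resize(i,(800,600),interpolation=cv2.INTER_CUBIC)); cv2.imwrite(f"raw_{n}.png",i)
    c=viewer.camera_info(n); print(n,c)
print(sensors.state())
E
```

```text
pics
scene {'intrinsics': array([[459.10080227,   0.        , 251.82783894],
       [  0.        , 459.10080227, 198.86207409],
       [  0.        ,   0.        ,   1.        ]]), 'position': array([1.2843985 , 0.89981742, 1.17790473]), 'rotation': array([ 0.31060049,  0.86580252, -0.37167041, -0.12559634])}
top {'intrinsics': array([[414.13401862,   0.        , 259.75636447],
       [  0.        , 414.13401862, 192.54629884],
       [  0.        ,   0.        ,   1.        ]]), 'position': array([0.4201113 , 0.00906959, 1.48107965]), 'rotation': array([ 0.70963542, -0.70225117,  0.04147456, -0.03925201])}
{'t': 0.1, 'joint_positions': array([-1.29890220e+00,  2.64635511e-01,  1.60525265e+00, -1.64935087e-05,
        1.27368385e+00, -3.68901805e-02]), 'qd': array([ 0.00044091, -0.00114209, -0.00201368,  0.00101743, -0.00115144,
       -0.00118882]), 'effort': array([ 3.55349312e-04, -5.16703713e+01, -3.68589842e+01, -1.49717353e-04,
        6.26334309e-03, -3.35433390e-05]), 'ee_pos': array([ 0.2049641 , -0.64247102,  0.24710677]), 'ee_rot': array([ 9.88104331e-01,  1.53781831e-01, -1.23850411e-04, -9.81929805e-04]), 'force': array([ 0.39330279, -0.43488737, -0.18574331]), 'wrist_torque': array([-0.05442201,  0.07559226, -0.00108941]), 'grip_force': 0.0, 'width': 1.001136040662411}
```

View pics/scene0.png

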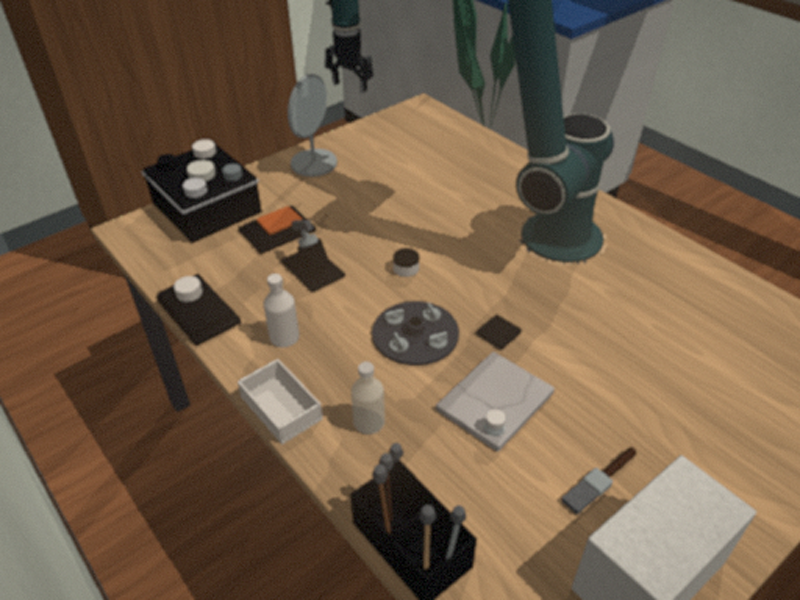

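View pics/top0.png

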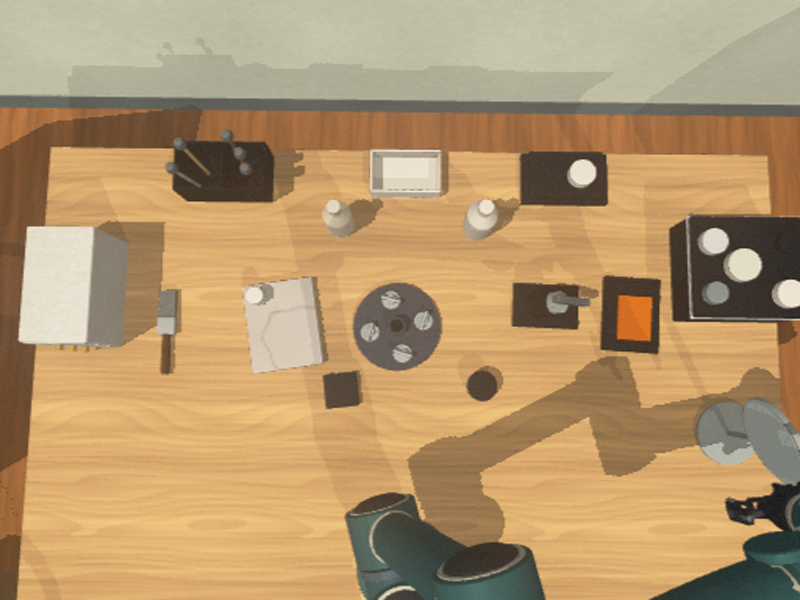

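The scene view shows the foot at px (415,332) and the slab at (495,400). In the top view the foot is at (397,325), the holder at (545,305) with its handle leaning right at (570,300), and the slab at (283,325). Both are ×1.5625 of raw pixels.

```bash
cat > h.py <<'E'
import numpy as np, cv2
from scipy.spatial.transform import Rotation as R
from workcell import sensors, viewer
def ray(c,uv):
    uv=np.atleast_2d(uv).astype(float);K=c["intrinsics"]
    d=np.c_[(uv[:,0]-K[0,2])/K[0,0],(uv[:,1]-K[1,2])/K[1,1],np.ones(len(uv))]
    rot=np.asarray(c["rotation"]); M=R.from_quat(rot).as_matrix() if rot.size==4 else rot
    return np.asarray(c["position"]),d@M.T
def onz(c,uv,z):
    p,d=ray(c,uv); return p+d*((z-p[2])/d[:,2])[:,None]
def proj(c,P):
    rot=np.asarray(c["rotation"]); M=R.from_quat(rot).as_matrix() if rot.size==4 else rot
    q=(np.atleast_2d(P)-c["position"])@M; K=c["intrinsics"]
    return np.c_[q[:,0]/q[:,2]*K[0,0]+K[0,2],q[:,1]/q[:,2]*K[1,1]+K[1,2]]
E
python3 - <<'E'
from h import *
i=cv2.imread("raw_top.png"); c=viewer.camera_info("top")
hsv=cv2.cvtColor(i,cv2.COLOR_BGR2HSV)
def blob(mask,x0,y0,x1,y1):
    m=np.zeros_like(mask); m[y0:y1,x0:x1]=mask[y0:y1,x0:x1]
    cs,_=cv2.findContours(m,cv2.RETR_EXTERNAL,cv2.CHAIN_APPROX_NONE)
    return max(cs,key=cv2.contourArea)
notwood=((hsv[...,1]<75)).astype(np.uint8)*255
k=blob(notwood,215,170,292,250); e=cv2.fitEllipse(cv2.convexHull(k)); print("foot",e,onz(c,[e[0]],.012))
k=blob(((hsv[...,1]<60)&(hsv[...,2]>100)).astype(np.uint8)*255,145,165,212,245); r=cv2.minAreaRect(k); print("slab",r,onz(c,cv2.boxPoints(r),.02)[:,:2],onz(c,[r[0]],.02))
k=blob((hsv[...,2]<60).astype(np.uint8)*255,320,172,374,216); r=cv2.minAreaRect(k); print("holder",r,onz(c,cv2.boxPoints(r),.012)[:,:2],onz(c,[r[0]],.012))
a=cv2.resize(i[172:248,220:292],None,fx=5.5,fy=5.5,interpolation=cv2.INTER_CUBIC)
b=cv2.resize(i[172:248,318:390],None,fx=5.5,fy=5.5,interpolation=cv2.INTER_CUBIC)
cv2.imwrite("pics/crop1.png",np.hstack([a,b]))
E
```

```text
foot ((253.43508911132812, 208.8675994873047), (54.9240608215332, 55.15943908691406), 173.02597045898438) [[0.53004658 0.02717956 0.012     ]]
slab ((180.4519805908203, 207.6397247314453), (56.10349655151367, 45.530399322509766), 82.40535736083984) [[0.61849192 0.38124388]
 [0.64186368 0.2213753 ]
 [0.4448156  0.19005605]
 [0.42220111 0.34756993]] [[0.53108084 0.28501927 0.02      ]]Traceback (most recent call last):
  File "<stdin>", line 11, in <module>
  File "<stdin>", line 7, in blob
ValueError: max() iterable argument is empty
```

```bash
python3 - <<'E'
from h import *
i=cv2.imread("raw_top.png"); c=viewer.camera_info("top")
hsv=cv2.cvtColor(i,cv2.COLOR_BGR2HSV)
g=i.max(2); print(g[180:212:4,326:382:4])
m=np.zeros(g.shape,np.uint8); m[172:216,322:374]=(g[172:216,322:374]<75)*255
cs,_=cv2.findContours(m,cv2.RETR_EXTERNAL,cv2.CHAIN_APPROX_NONE)
k=max(cs,key=cv2.contourArea); r=cv2.minAreaRect(k); print("holder",r,onz(c,cv2.boxPoints(r),.012)[:,:2],onz(c,[r[0]],.012))
a=cv2.resize(i[172:248,220:292],None,fx=5.5,fy=5.5,interpolation=cv2.INTER_CUBIC)
b=cv2.resize(i[172:248,318:390],None,fx=5.5,fy=5.5,interpolation=cv2.INTER_CUBIC)
cv2.imwrite("pics/crop1.png",np.hstack([a,b]))
E
```

```text
[[222 207 202 207 213 212 210 210 214 214 214 210 212 213]
 [217  83  78  80  75  74  72  74  71  72  71 107 139 196]
 [218  78  79  77  76  72  84 140 103  84  73 142 143 141]
 [219  78  78  75  77  75 143 113 114 106 106 106 104 206]
 [209  82  78  78  76  73 143 146 163 161  70 194 186 205]
 [209  81  76  77  73  74  72 120 103  74  73 199 219 219]
 [215  82  80  77  77  77  77  73  76  74  74 206 224 224]
 [220  79  77  78  78  79  76  76  74  74  73 208 228 229]]
holder ((352.256103515625, 190.80487060546875), (23.89458656311035, 31.859447479248047), 38.65980911254883) [[ 0.57984528 -0.2561743 ]
 [ 0.67057039 -0.32866405]
 [ 0.6171583  -0.39469883]
 [ 0.52716755 -0.3220303 ]] [[ 0.59847278 -0.32532885  0.012     ]]
```

View pics/crop1.png

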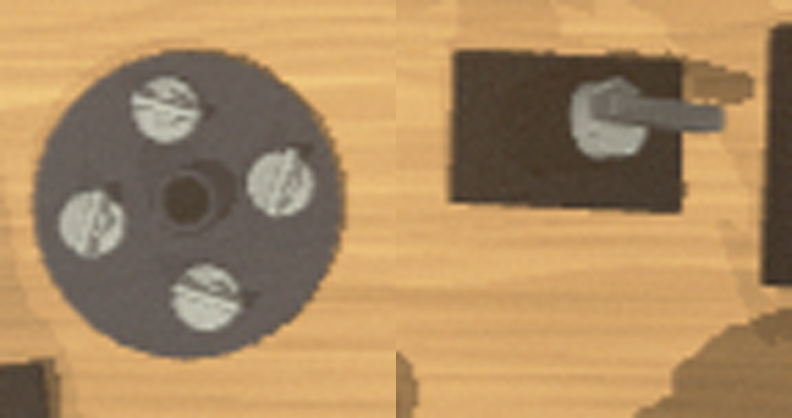

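The crop shows nuts (hub px) back (165,109), right (281,183), front (207,297), left (92,223). The holder corners are (455,50), (683,57), (680,212), (448,203), with the handle running from (600,103) to (722,118). Next I look at the holder in the scene view.

```bash
python3 - <<'E'
from h import *
c=viewer.camera_info("top")
f=lambda L,x0:np.array([[x0[0]+(x-x0[1])/5.5-.4,172+y/5.5-.4] for x,y in L])
n=onz(c,f([(165,109),(281,183),(207,297),(92,223)],(220,0)),.02)
print("nuts",n.round(4),n.mean(0)); d=n[0]-n[2]; e=n[3]-n[1]
print(np.linalg.norm(d),np.linalg.norm(e),np.degrees([np.arctan2(d[1],d[0]),np.arctan2(-e[0],e[1])]))
h=onz(c,f([(455,50),(683,57),(680,212),(448,203)],(318,396)),.012); print("holder",h.round(4),h.mean(0))
hh=onz(c,f([(600,103),(722,118)],(318,396)),.13);print("handle ends z.13",hh)
i=cv2.imread("raw_scene.png"); print(viewer.camera_info("scene")["position"])
cv2.imwrite("pics/crop2.png",cv2.resize(i[130:195,170:240],None,fx=8,fy=8,interpolation=cv2.INTER_CUBIC))
E
```

```text
nuts [[ 0.5914  0.0414  0.02  ]
 [ 0.5443 -0.0338  0.02  ]
 [ 0.4706  0.013   0.02  ]
 [ 0.5172  0.0873  0.02  ]] [0.53086804 0.02699345 0.02      ]
0.12411586303297123 0.12414840571407605 [13.24986752 12.58186257]
holder [[ 0.6341 -0.24    0.012 ]
 [ 0.6311 -0.3887  0.012 ]
 [ 0.5298 -0.3847  0.012 ]
 [ 0.5341 -0.2346  0.012 ]] [ 0.58226266 -0.312024    0.012     ]
handle ends z.13 [[ 0.58581411 -0.30650691  0.13      ]
 [ 0.57756398 -0.37933134  0.13      ]]
[1.2843985  0.89981742 1.17790473]
```

View pics/crop2.png

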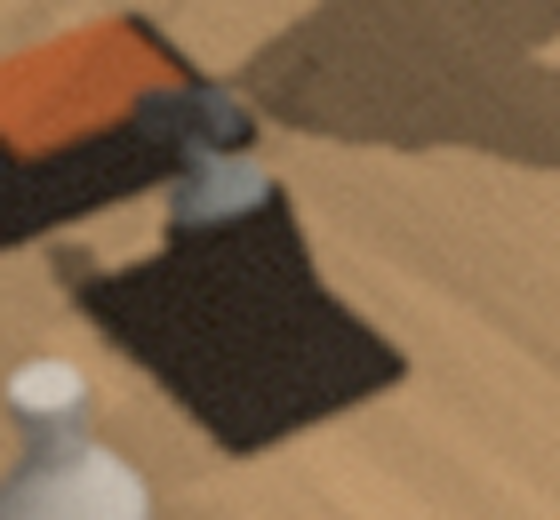

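The scene crop shows the handle bar from (140,110) to (250,130), the barrel at (220,190) and the sleeve below it. The foot is at (0.531, 0.027) with yaw about 13°, and the holder is at (0.582, -0.312) with yaw about 88°. I'll move above the key with the tool's x axis at yaw 88°.

servo_tool --increments '[4.6,-14.3,-4,0,4.6,-14.3,-4,0,4.6,-14.3,-4,-0.1,20,-16,-5,-0.4,43,-17.8,-5,-1.227,43,-17.8,-5,-1.227,43,-17.8,-5,-1.227,43,-17.8,-5,-1.227,43,-17.8,-5,-1.227,43,-17.8,-5,-1.227,43,-17.8,-5,-1.227,43,-17.8,-5,-1.227,43,-17.8,-5,-1.227,43,-17.8,-5,-1.227,43,-17.8,-5,-1.227,43,-17.8,-5,-1.227]'

```text
t: 1.7
ee_pos: [0.5596, -0.3437, 0.2985]
ee_rot: [0.72, 0.694, -0.0, 0.0]
force: [0.6, 0.1, 0.7]
width: 1.003
grip_force: 0.0
```

```bash
cat >> h.py <<'E'
def st():
    s=sensors.state(); M=R.from_quat(s["ee_rot"]).as_matrix()
    print("t %.2f"%s["t"],"pos",s["ee_pos"].round(4),"yaw %.2f"%np.degrees(np.arctan2(M[1,0],M[0,0])),"tilt %.2f"%np.degrees(np.arccos(-M[2,2])),"F",s["force"].round(1),"T",s["wrist_torque"].round(2),"w %.3f g %.0f"%(s["width"],s["grip_force"]),"q",s["joint_positions"].round(2))
    return s,M
def go(p,yaw=None,s=None):
    "print increments (cm, rad) from the present pose to world p and yaw (deg)"
    s,M=st(); d=M.T@(np.asarray(p)-s["ee_pos"])*100
    y=np.degrees(np.arctan2(M[1,0],M[0,0])); t=0 if yaw is None else -np.radians((yaw-y+180)%360-180)
    print("go",d.round(2),"turn %.3f"%t)
E
python3 - <<'E'
from h import *
c1=viewer.camera_info("top");c2=viewer.camera_info("scene")
p1,d1=ray(c1,[365.8,191.8]);p2,d2=ray(c2,[194,144])
a=np.linalg.lstsq(np.c_[d1[0],-d2[0]],p2-p1,rcond=None)[0]; print(p1+a[0]*d1[0],p2+a[1]*d2[0])
st(); c=viewer.camera_info("wrist");i=viewer.read_camera("wrist");print(c); cv2.imwrite("pics/w1.png",i)
print(proj(c,[[.581,-.343,.13]]))
E
```

```text
[ 0.58233901 -0.34519138  0.12152179] [ 0.5773031  -0.34084223  0.11978763]
t 1.70 pos [ 0.5596 -0.3437  0.2985] yaw 87.88 tilt 0.01 F [0.6 0.1 0.7] T [-0.01  0.01  0.04] w 1.003 g 0 q [-0.59  0.2   1.59 -0.    1.35 -0.55]
{'intrinsics': array([[333.18078429,   0.        , 258.69569426],
       [  0.        , 333.18078429, 197.00171472],
       [  0.        ,   0.        ,   1.        ]]), 'position': array([ 0.56169578, -0.27759084,  0.42331751]), 'rotation': array([ 0.99083526, -0.01819735, -0.00239777,  0.13382298])}
[[282.75105122 179.81629817]]
```

View pics/w1.png

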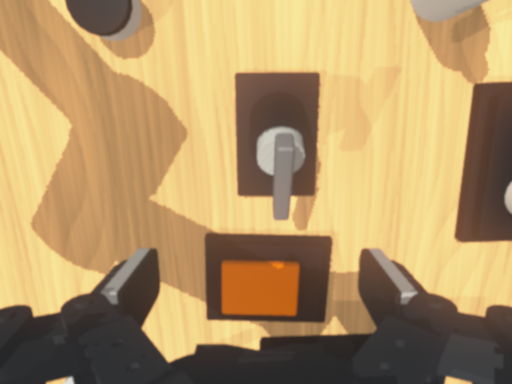

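The wrist view shows the handle bar running from (285,136) to (281,218), with the barrel at (281,152). I'll check the triangulated centre against the handle's given size.

```bash
python3 - <<'E'
from h import *
i=cv2.imread("pics/w1.png"); print(i[155:230:5,268:298:3].max(2))
th=np.radians(88); hx=np.array([np.cos(th),np.sin(th),0]); ez=np.array([0,0,1]); kz=-.5*hx+.866*ez; kx=.866*hx+.5*ez; ky=np.cross(kz,kx)
for C in ([.581,-.343,.121],[.581,-.343,.131]):
    P=np.array([np.array(C)+sx*.045*kx+sy*.008*ky+sz*.012*kz for sx in(1,-1) for sy in(1,-1) for sz in(1,-1)])
    for n in("wrist","top","scene"):
        q=proj(viewer.camera_info(n),P); print(C,n,q.min(0).round(1),q.max(0).round(1),q.mean(0).round(1))
    print(proj(viewer.camera_info("wrist"),P).round(0).tolist())
E
```

```text
[[199 200 159 140 142 139 140 139 129 132]
 [201 199 153 141 142 140 140 140 126 136]
 [201 203 151 142 143 141 141 140 124 138]
 [202 198 147 143 143 141 142 140 125 128]
 [100 125 130 145 144 143 143 140 110  91]
 [ 96  96 127 145 144 144 143 140 106  93]
 [ 98  98 132 148 146 146 144 137 102  95]
 [100 101 136 148 147 147 146 136 102  97]
 [137 136 140 149 148 147 146 137 174 149]
 [243 242 153 150 149 148 148 165 247 246]
 [243 241 153 152 150 149 148 191 247 238]
 [243 242 158 152 150 149 147 208 246 220]
 [243 244 164 152 150 150 146 233 235 217]
 [244 245 239 225 227 229 235 246 239 216]
 [244 245 245 245 245 246 246 246 246 227]]
[0.581, -0.343, 0.121] wrist [271.6 129.3] [295.2 219.4] [282.1 174.2]
[0.581, -0.343, 0.121] top [352.3 188.1] [377.7 196.1] [365.  192.2]
[0.581, -0.343, 0.121] scene [185.3 140.1] [200.7 147.8] [192.9 143.9]
[[275.0, 146.0], [274.0, 129.0], [295.0, 146.0], [293.0, 129.0], [272.0, 219.0], [272.0, 202.0], [288.0, 219.0], [287.0, 202.0]]
[0.581, -0.343, 0.131] wrist [272.  130.1] [296.6 222.8] [282.9 176.4]
[0.581, -0.343, 0.131] top [353.  187.7] [378.5 195.8] [365.7 191.8]
[0.581, -0.343, 0.131] scene [185. 138.] [200.4 145.6] [192.7 141.7]
[[276.0, 148.0], [275.0, 130.0], [297.0, 148.0], [294.0, 130.0], [273.0, 223.0], [272.0, 205.0], [289.0, 223.0], [288.0, 205.0]]
```

The measured centre (0.582, -0.344, 0.121) agrees in all three views. Descend to it.

servo_tool --increments '[0,2.2,4,0,0,2.2,8,0,0,2.2,12,0,0,2.2,14,0,0,2.2,15.5,0,0,2.2,16.5,0,0,2.2,17.3,0,0,2.2,17.8,0,0,2.2,17.8,0,0,2.2,17.8,0]'

```text
t: 2.75
ee_pos: [0.5833, -0.3439, 0.1213]
ee_rot: [0.719, 0.695, 0.0, 0.001]
force: [0.1, -0.5, 0.5]
width: 0.997
grip_force: 0.0
```

```bash
python3 - <<'E'
from h import *
st(); i=viewer.read_camera("wrist"); cv2.imwrite("pics/w2.png",i)
E
```

```text
t 2.75 pos [ 0.5833 -0.3439  0.1213] yaw 88.00 tilt 0.09 F [ 0.1 -0.5  0.5] T [-0.    0.01 -0.  ] w 0.997 g 0 q [-0.57  0.37  1.72 -0.    1.06 -0.53]
```

View pics/w2.png

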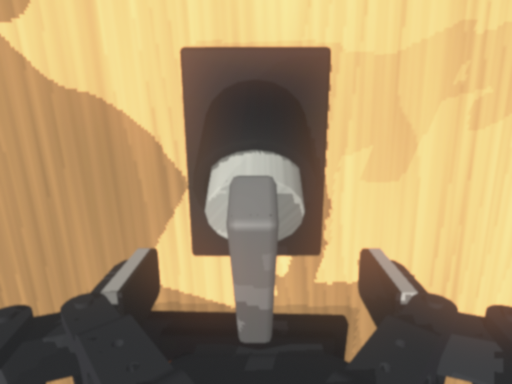

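The handle is centred between the pads (bar from (253,177) to (254,342), pads at 158 and 360). Close.

servo_tool --increments '[0,0,0.2,0,0,0,0.2,0,0,0,0.2,0,0,0,0.2,0,0,0,0.2,0,0,0,0.2,0,0,0,0.2,0,0,0,0.2,0,0,0,0.2,0,0,0,0.2,0]' --jaw -1 --grip_force 50

```text
t: 3.8
ee_pos: [0.5821, -0.3436, 0.1184]
ee_rot: [0.719, 0.695, -0.0, -0.001]
force: [-5.7, 0.1, 4.8]
width: 0.183
grip_force: 49.6
```

```bash
python3 - <<'E'
from h import *
st(); c=viewer.camera_info("wrist"); print(proj(c,[[.582,-.344,.121],[.582,-.335,.135]]))
E
```

```text
t 3.80 pos [ 0.5821 -0.3436  0.1184] yaw 88.00 tilt 0.07 F [-5.7  0.1  4.8] T [0.18 1.   0.09] w 0.183 g 50 q [-0.57  0.37  1.72 -0.    1.06 -0.53]
[[259.24778196 274.91804249]
 [258.40814237 271.43763125]]
```

Gripped at a width of 15.6 mm. Draw along the sleeve axis, the first 3 cm slowly.

servo_tool --increments '[-0.15,-0.1,-0.26,0,-0.3,-0.1,-0.52,0,-0.5,-0.1,-0.87,0,-0.7,-0.1,-1.21,0,-0.9,-0.1,-1.56,0,-1.1,-0.1,-1.91,0,-1.3,-0.1,-2.25,0,-1.5,-0.1,-2.6,0]'

```text
t: 4.6
ee_pos: [0.5812, -0.3587, 0.1446]
ee_rot: [0.719, 0.695, 0.0, 0.0]
force: [0.6, 1.8, -4.0]
width: 0.182
grip_force: 48.7
```

```bash
python3 - <<'E'
from h import *
st()
E
```

```text
t 4.60 pos [ 0.5812 -0.3587  0.1446] yaw 87.99 tilt 0.01 F [ 0.6  1.8 -4. ] T [0.27 0.02 0.06] w 0.182 g 49 q [-0.59  0.35  1.68  0.    1.1  -0.55]
```

servo_tool --increments '[-0.25,0,-0.43,0,-0.5,0,-0.87,0,-0.8,0,-1.39,0,-1.1,0,-1.9,0,-1.4,0,-2.42,0,-1.7,0,-2.94,0,-2.0,0,-3.46,0,-2.3,0,-3.98,0,-2.8,0,-4.85,0,-3.3,0,-5.72,0,-3.8,0,-8,0,-3.8,0,-11,0,-3.8,0,-13,0,-3.8,0,-13,0,-3.8,0,-13,0]'

```text
t: 6.1
ee_pos: [0.58, -0.3968, 0.2749]
ee_rot: [0.719, 0.695, 0.0, 0.001]
force: [-0.7, -0.5, -4.5]
width: 0.179
grip_force: 49.1
```

```bash
python3 - <<'E'
from h import *
st()
E
```

```text
t 6.10 pos [ 0.58   -0.3968  0.2749] yaw 87.99 tilt 0.08 F [-0.7 -0.5 -4.5] T [-0.13  0.05 -0.02] w 0.179 g 49 q [-0.64  0.3   1.51 -0.    1.33 -0.6 ]
```

Free of the sleeve. I'll lighten the grip so the key can swing to hang plumb, and watch the wrist moment.

servo_tool --increments '[0,0,0,0,0,0,0,0,0,0,0,0,0,0,0,0,0,0,0,0,0,0,0,0]' --jaw -1 --grip_force 20

```text
t: 6.7
ee_pos: [0.5798, -0.3965, 0.2742]
ee_rot: [0.719, 0.695, -0.0, -0.0]
force: [0.4, 0.2, -5.1]
width: 0.18
grip_force: 49.1
```

```bash
python3 - <<'E'
from h import *
st(); a=viewer.read_camera("wrist"); 
cv2.imwrite("pics/w3.png",a)
E
```

```text
t 6.70 pos [ 0.5798 -0.3965  0.2742] yaw 88.00 tilt 0.01 F [ 0.4  0.2 -5.1] T [-0.07 -0.   -0.01] w 0.180 g 49 q [-0.64  0.3   1.51 -0.    1.33 -0.6 ]
```

View pics/w3.png

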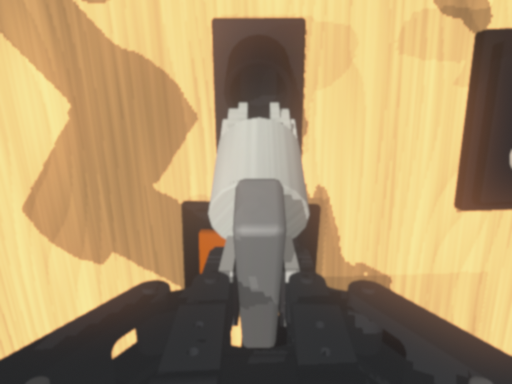

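The key still leans (barrel from (258,130) down to the handle (258,340)), and the grip force stayed at 49 N. I'll command the grip again with a nearer jaw target.

servo_tool --increments '[0,0,0,0,0,0,0,0,0,0,0,0,0,0,0,0]' --jaw -0.7 --grip_force 20

```text
t: 7.15
ee_pos: [0.5798, -0.3965, 0.2743]
ee_rot: [0.719, 0.695, 0.0, 0.0]
force: [-0.2, 0.0, -5.3]
width: 0.179
grip_force: 49.1
```

```bash
python3 - <<'E'
from h import *
st()
E
```

```text
t 7.15 pos [ 0.5798 -0.3965  0.2743] yaw 87.99 tilt 0.00 F [-0.2  0.  -5.3] T [-0.06  0.    0.08] w 0.179 g 49 q [-0.64  0.3   1.51  0.    1.33 -0.6 ]
```

The gripper doesn't slacken by itself. I'll bring the key upright by swinging its lower end gently against the fixed sleeve's flank: yaw 0, moving +x with the foot leading.

servo_tool --increments '[3,-4,0,0.1,6,-8,0,0.25,8.8,-11.8,0,0.4,8.8,-11.8,0,1.536,8.8,-11.8,0,1.536,8.8,-11.8,0,1.536,8.8,-11.8,0,1.536,8.8,-11.8,0,1.536,8.8,-11.8,0,1.536,8.8,-11.8,0,1.536,8.8,-11.8,0,1.536,8.8,-11.8,0,1.536,8.8,-11.8,4,1.536,8.8,-11.8,8,1.536,8.8,-11.8,11,1.536,8.8,-11.8,13.3,1.536,8.8,-11.8,13.3,1.536]'

```text
t: 8.85
ee_pos: [0.4621, -0.3023, 0.137]
ee_rot: [1.0, 0.001, -0.004, -0.003]
force: [-1.1, 0.7, -4.3]
width: 0.182
grip_force: 49.1
```

```bash
python3 - <<'E'
from h import *
st(); a=viewer.read_camera("wrist"); cv2.imwrite("pics/w4.png",a)
s=cv2.imread("pics/w3.png")
E
```

```text
t 8.85 pos [ 0.4621 -0.3023  0.137 ] yaw 0.10 tilt 0.51 F [-1.1  0.7 -4.3] T [-0.01  0.12 -0.04] w 0.182 g 49 q [-0.62  0.14  1.97  0.    1.04  0.94]
```

View pics/w4.png

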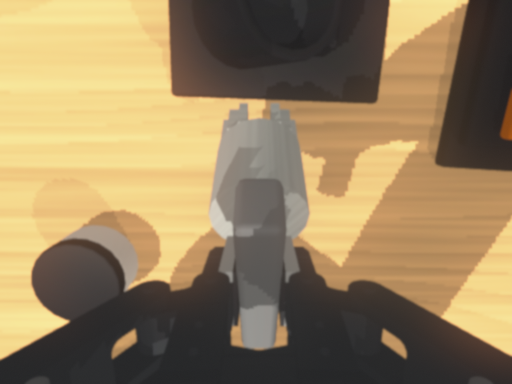

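The view shows the leaning barrel from (258,115) to (258,215), with the sleeve flank ahead at the top. Advance.

servo_tool --increments '[0.8,0,0,0,1.4,0,0,0,1.8,0,0,0,2.2,0,0,0,2.6,0,0,0,3,0,0,0,3.4,0,0,0,3.8,0,0,0,4.2,0,0,0,4.2,0,0,0]'

```text
t: 9.9
ee_pos: [0.505, -0.3047, 0.142]
ee_rot: [1.0, 0.001, -0.003, 0.0]
force: [-8.3, -0.7, -0.5]
width: 0.179
grip_force: 49.7
```

```bash
cat >> h.py <<'E'
def edges(img,v0=100,v1=380):
    "column band 250-268: rows where the intensity jumps, to follow the key's lean"
    g=cv2.GaussianBlur(img,(3,3),0).max(2)[:,252:266].mean(1); d=np.diff(g); k=[v for v in range(v0,v1) if abs(d[v])>6]; print([(v,int(d[v])) for v in k])
E
python3 - <<'E'
from h import *
st(); a=viewer.read_camera("wrist"); cv2.imwrite("w5.png",a); edges(a); edges(cv2.imread("pics/w4.png"))
E
```

```text
t 9.90 pos [ 0.505  -0.3047  0.142 ] yaw 0.06 tilt 0.32 F [-8.3 -0.7 -0.5] T [-0.17  1.92  0.03] w 0.179 g 50 q [-0.58  0.2   1.89 -0.    1.06  0.99]
[(144, 13), (145, 19), (146, 17), (147, 9), (172, -8), (173, -9), (174, -6), (216, -7), (217, -11), (218, -10), (219, -6), (305, 10), (306, 13), (307, 11), (347, -14), (348, -26), (349, -30), (350, -21), (351, -8)]
[(100, 16), (116, -7), (117, -18), (118, -23), (119, -15), (177, -10), (178, -11), (179, -6), (303, 6), (304, 11), (305, 12), (306, 8), (347, -7), (348, -24), (349, -35), (350, -29), (351, -13)]
```

It's rotating under about 8 N. Continue.

servo_tool --increments '[0.4,0,0,0,0.8,0,0,0,1.2,0,0,0,1.6,0,0,0,2.0,0,0,0,2.3,0,0,0,2.3,0,0,0]'

```text
t: 10.65
ee_pos: [0.5274, -0.3038, 0.1424]
ee_rot: [1.0, 0.0, -0.003, -0.001]
force: [-11.4, 1.6, 3.2]
width: 0.178
grip_force: 50.5
```

```bash

python3 - <<'E'
from h import *
st(); a=viewer.read_camera("wrist"); cv2.imwrite("pics/w6.png",a); edges(a)
E
```

```text
t 10.65 pos [ 0.5274 -0.3038  0.1424] yaw 0.05 tilt 0.41 F [-11.4   1.6   3.2] T [ 0.47  2.19 -0.06] w 0.178 g 50 q [-0.56  0.23  1.85 -0.    1.07  1.01]
[(173, 8), (174, 8), (190, 6), (191, 6), (204, -7), (210, -6), (211, -6), (309, 8), (310, 14), (311, 13), (312, 8), (347, -14), (348, -27), (349, -31), (350, -22), (351, -8)]
```

View pics/w6.png

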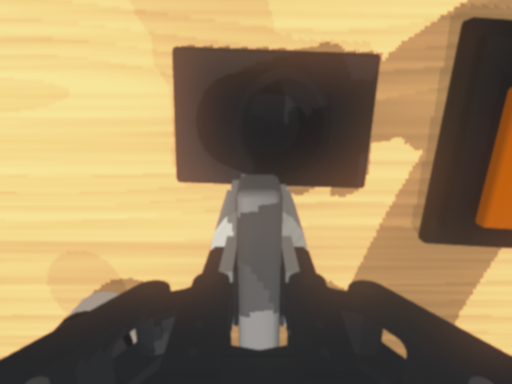

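The wrist view shows the handle's far end at row 175, with the barrel nearly hidden below it. I'll compare this with the rows expected for various leans.

```bash

python3 - <<'E'
from h import *
s,M=st(); c=viewer.camera_info("wrist"); C=s["ee_pos"]+[0,0,.002]
for t in (30,20,15,10,5,0,-5):
    t=np.radians(t); kx=np.array([np.cos(t),0,np.sin(t)]);kz=np.array([-np.sin(t),0,np.cos(t)])
    P=[C+.045*kx+.012*kz,C+.045*kx-.012*kz,C-.102*kz+.024*kx,C-.032*kz+.024*kx]
    print(np.degrees(t).round(),proj(c,P)[:,1].round(0), "lead corner z",P[2][2].round(3),"x",P[2][0].round(3))
E
```

```text
t 10.70 pos [ 0.5274 -0.3038  0.1423] yaw 0.05 tilt 0.40 F [-10.7   1.4   3.4] T [0.48 2.27 0.03] w 0.181 g 50 q [-0.56  0.23  1.85 -0.    1.07  1.01]
30.0 [228. 172.  95. 178.] lead corner z 0.068 x 0.599
20.0 [204. 164. 120. 182.] lead corner z 0.057 x 0.585
15.0 [194. 162. 132. 185.] lead corner z 0.052 x 0.577
10.0 [185. 160. 145. 189.] lead corner z 0.048 x 0.569
5.0 [178. 160. 157. 193.] lead corner z 0.045 x 0.56
0.0 [172. 160. 169. 197.] lead corner z 0.042 x 0.551
-5.0 [167. 162. 181. 201.] lead corner z 0.041 x 0.542
```

By geometry the lean is now a few degrees at most. Next I carry the key over the slab and set its foot flat to true it up.

servo_tool --increments '[-1.5,0,-1,0,-3,0,-4,0,-3,0,-8,0,-3,-4,-11,0,-2.3,-8.5,-11,0,-2.3,-13.3,-11,0,-2.3,-18,-11,0,-2.3,-22.8,-11,0,-2.3,-27.5,-11,0,-2.3,-32.3,-11,0,-2.3,-37,-11,0,-2.3,-41.8,-11,0,-2.3,-46.5,-11,0,-2.3,-51,-11,0,-2.3,-54.5,-11,0,-2.3,-56.4,-11,0,-2.3,-56.4,-8,0,-2.3,-56.4,-4,0,-2.3,-56.4,-2,0,-2.3,-56.4,-1,0]'

```text
t: 12.7
ee_pos: [0.5062, 0.2597, 0.1495]
ee_rot: [1.0, 0.0, -0.001, 0.0]
force: [-0.3, -0.7, -3.7]
width: 0.177
grip_force: 49.1
```

```bash

python3 - <<'E'
from h import *
s,M=st(); a=viewer.read_camera("wrist"); cv2.imwrite("w7.png",a); edges(a)
i=viewer.read_camera("scene");cv2.imwrite("s7.png",i);c=viewer.camera_info("scene")
C=s["ee_pos"]+[0,0,.002]
q=proj(c,[C,C-[0,0,.032],C-[0,0,.102]]);print(q)
g=cv2.cvtColor(i,cv2.COLOR_BGR2HSV)
# barrel silhouette: per row the bright grey run near the expected axis
for v in range(int(q[0,1])-6,int(q[2,1])+14,2):
    u=int(q[1,0]); print(v,g[v,u-16:u+18:2,2].tolist())
E
```

```text
t 12.70 pos [0.5062 0.2597 0.1495] yaw 0.03 tilt 0.14 F [-0.3 -0.7 -3.7] T [-0.05  0.05 -0.  ] w 0.177 g 49 q [0.43 0.15 1.93 0.   1.06 2.  ]
[(172, -8), (173, -18), (174, -22), (175, -15), (209, -8), (210, -11), (211, -9), (309, 11), (310, 13), (311, 8), (347, -13), (348, -23), (349, -27), (350, -19), (351, -7)]
[[320.70401894 216.61200542]
 [319.78354973 223.68361717]
 [317.86530439 238.42076014]]
210 [176, 142, 70, 51, 51, 49, 52, 47, 45, 47, 46, 46, 52, 60, 89, 62, 59]
212 [149, 74, 46, 48, 50, 43, 55, 64, 51, 50, 51, 49, 47, 58, 61, 51, 44]
214 [155, 86, 44, 45, 48, 50, 61, 66, 67, 62, 48, 50, 55, 49, 45, 41, 96]
216 [179, 148, 111, 61, 45, 57, 62, 67, 71, 67, 51, 47, 43, 49, 58, 143, 181]
218 [180, 165, 160, 139, 78, 82, 77, 66, 65, 78, 66, 48, 48, 96, 151, 187, 192]
220 [172, 180, 176, 157, 77, 73, 87, 71, 62, 81, 61, 40, 95, 168, 177, 178, 183]
222 [176, 168, 177, 172, 77, 66, 77, 64, 78, 77, 50, 60, 124, 187, 180, 178, 177]
224 [171, 177, 169, 175, 140, 74, 83, 85, 86, 85, 98, 133, 144, 180, 184, 183, 178]
226 [170, 171, 173, 170, 170, 99, 86, 90, 87, 104, 140, 140, 141, 178
[... 365 characters left out ...]
8, 118, 163, 173, 113, 85, 87, 88, 93, 102, 106, 122, 177, 178, 178, 180, 182]
238 [114, 115, 121, 120, 99, 94, 106, 95, 98, 107, 108, 142, 178, 178, 180, 180, 177]
240 [122, 116, 116, 115, 112, 119, 119, 89, 91, 105, 111, 160, 178, 177, 180, 180, 182]
242 [118, 117, 120, 120, 115, 118, 98, 88, 102, 113, 156, 177, 177, 179, 177, 181, 178]
244 [117, 119, 117, 119, 115, 121, 113, 119, 157, 173, 179, 180, 179, 176, 177, 180, 180]
246 [139, 121, 115, 116, 118, 113, 115, 144, 180, 182, 176, 177, 179, 176, 180, 179, 180]
248 [178, 167, 138, 118, 108, 111, 145, 173, 180, 180, 177, 178, 178, 180, 175, 178, 177]
250 [179, 182, 165, 160, 162, 157, 172, 178, 167, 176, 177, 182, 177, 175, 179, 179, 172]
```

Upright within about 2° in the scene silhouette. Touch down on the slab to true it and calibrate the height.

servo_tool --increments '[0,0,1.2,0,0,0,2,0,0,0,2.5,0,0,0,2.8,0,0,0,2.9,0,0,0,2.9,0]'

```text
t: 13.4
ee_pos: [0.5072, 0.2596, 0.1223]
ee_rot: [1.0, -0.0, 0.0, -0.0]
force: [0.3, 0.7, -3.9]
width: 0.18
grip_force: 49.2
```

servo_tool --increments '[0,0,0.15,0,0,0,0.3,0,0,0,0.45,0,0,0,0.45,0]'

```text
t: 13.8
ee_pos: [0.5072, 0.2596, 0.1179]
ee_rot: [1.0, -0.0, 0.0, -0.0]
force: [-0.5, -0.7, -4.5]
width: 0.179
grip_force: 49.5
```

servo_tool --increments '[0,0,0.1,0,0,0,0.2,0,0,0,0.3,0,0,0,0.3,0]'

```text
t: 14.2
ee_pos: [0.508, 0.2599, 0.1174]
ee_rot: [1.0, -0.0, 0.001, -0.0]
force: [-2.9, -2.1, 9.2]
width: 0.177
grip_force: 51.5
```

servo_tool --increments '[0,0,0.2,0,0,0,0.4,0,0,0,0.6,0,0,0,0.6,0,0,0,0.6,0]'

```text
t: 14.7
ee_pos: [0.512, 0.2606, 0.1164]
ee_rot: [1.0, 0.0, 0.005, -0.001]
force: [-1.7, -5.3, 27.2]
width: 0.18
grip_force: 54.7
```

```bash

python3 - <<'E'
from h import *
s,M=st(); a=viewer.read_camera("wrist"); cv2.imwrite("w8.png",a); edges(a)
E
```

```text
t 14.70 pos [0.512  0.2606 0.1164] yaw 0.02 tilt 0.60 F [-1.7 -5.3 27.2] T [-1.16  1.14  0.06] w 0.180 g 55 q [ 0.43  0.19  1.96 -0.    0.99  2.  ]
[(169, -8), (170, -9), (171, -9), (172, -14), (173, -21), (174, -22), (175, -14), (206, -6), (207, -6), (314, 11), (315, 13), (316, 8), (347, -12), (348, -23), (349, -27), (350, -19), (351, -7)]
```

The key is trued on the slab, with the TCP 97.7 mm above its foot. Now above nut_front at (0.4706, 0.0131) with the wing at yaw 76°.

servo_tool --increments '[0,0,-4,0,0,0,-8,0,-1,4,-9.1,-0.14,-2,9,-9.1,-0.28,-3,13,-9.1,-0.42,-3.66,18,-9.1,-0.56,-3.66,22,-9.1,-0.7,-3.66,24.7,-9.1,-0.84,-3.66,24.7,-9.1,-0.98,-3.66,24.7,-9.1,-1.12,-3.66,24.7,-9.1,-1.326,-3.66,24.7,-9.1,-1.326,-3.66,24.7,-9.1,-1.326]'

```text
t: 16.05
ee_pos: [0.4701, 0.0125, 0.1994]
ee_rot: [0.788, 0.615, -0.0, -0.0]
force: [-0.4, 0.7, -4.3]
width: 0.181
grip_force: 49.7
```

```bash

python3 - <<'E'
from h import *
a=viewer.read_camera("wrist"); cv2.imwrite("w9.png",a)
go([.4706,.0131,.140],76); c=viewer.camera_info("wrist")
P=np.array([[.531-.0604,.027-.0139,.018],[.5914,.0409,.018],[.5171,.0874,.018],[.5449,-.0334,.018]]); print(proj(c,P).round(0).tolist())
# bright nut hubs seen: check their centres against the prediction
g=cv2.cvtColor(a,cv2.COLOR_BGR2HSV); m=((g[...,1]<40)&(g[...,2]>150)).astype(np.uint8)*255
n,l,s,ce=cv2.connectedComponentsWithStats(m)
for k in range(1,n):
    if s[k,4]>200: print(s[k].tolist(),ce[k].round(0),onz(c,[ce[k]],.02)[0].round(4))
E
```

```text
t 16.10 pos [0.4701 0.0126 0.1995] yaw 75.88 tilt 0.03 F [ 0.1  0.8 -4.1] T [ 0.04 -0.02  0.07] w 0.182 g 50 q [-0.03 -0.09  2.08  0.    1.15  0.22]
go [0.06 0.03 5.95] turn -0.002
[[259.0, 178.0], [383.0, 116.0], [290.0, 84.0], [346.0, 205.0]]
[265, 61, 55, 51, 1974] [290.  86.] [0.5168 0.0859 0.02  ]
[359, 93, 48, 53, 1860] [382. 118.] [0.5902 0.0389 0.02  ]
[236, 157, 46, 27, 571] [257. 168.] [0.4709 0.0225 0.02  ]
[213, 184, 25, 92, 1146] [228. 232.] [ 0.4278 -0.0316  0.02  ]
[324, 186, 50, 41, 1448] [347. 206.] [ 0.545  -0.0341  0.02  ]
```

The wrist view confirms the nut positions within 2 px. Descend over the front wing.

servo_tool --increments '[0,0,3,0,0,0,5,0,0,0,5.8,0,0,0,6.4,0,0,0,7,0,0,0,7.6,0,0,0,8.1,0,0,0,8.1,0]'

```text
t: 16.9
ee_pos: [0.4701, 0.0126, 0.1183]
ee_rot: [0.788, 0.615, -0.0, -0.0]
force: [-0.0, -0.0, -4.3]
width: 0.182
grip_force: 49.7
```

servo_tool --increments '[0,0,0,0.14,0,0,0,0.28,0,0,0,0.42,0,0,0,0.56,0,0,0,0.69,0,0,0,0.69,0,0,0,0.69,0,0,0,0.55,0,0,0,0.55,0,0,-1.5,0.55,0,0,-4,0.55,0,0,-7,0.55]'

```text
t: 18.1
ee_pos: [0.4694, 0.0126, 0.1884]
ee_rot: [0.926, 0.377, -0.001, -0.001]
force: [-0.2, 0.1, -4.1]
width: 0.184
grip_force: 49.7
```

```bash
cat >> h.py <<'E'
FC=np.array([.531,.027]); PHI=np.radians(13)
NP={n:np.r_[FC+.062*np.array([np.cos(PHI+a),np.sin(PHI+a)]),0] for n,a in (("front",np.pi),("left",np.pi/2),("back",0),("right",-np.pi/2))}
E
python3 - <<'E'
from h import *
go([*NP["back"][:2],.2],76); i=viewer.read_camera("top"); cv2.imwrite("t1.png",i)
w=viewer.read_camera("wrist"); cv2.imwrite("w10.png",w)
a=cv2.resize(w[60:290,160:450],None,fx=1.6,fy=1.6,interpolation=cv2.INTER_CUBIC); b=cv2.resize(i[172:248,220:292],None,fy=368/76,fx=4.6,interpolation=cv2.INTER_CUBIC); cv2.imwrite("pics/chk.png",np.hstack([a,b]))
E
```

```text
t 18.10 pos [0.4694 0.0126 0.1884] yaw 44.34 tilt 0.17 F [-0.2  0.1 -4.1] T [ 0.05 -0.05  0.06] w 0.184 g 50 q [-0.03 -0.08  2.09  0.    1.13  0.77]
go [10.71  6.5  -1.2 ] turn -0.553
```

View pics/chk.png

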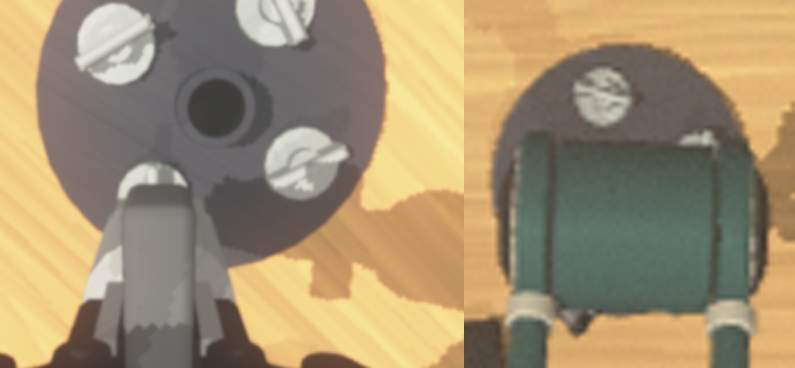

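The wrist crop shows the collar at (215,107), left nut at (117,42), back at (277,20) and right at (305,162), all still loose, with the front nut under the key at (152,185). Next is nut_back.

servo_tool --increments '[3,1.8,-1,-0.14,6,3.6,-1,-0.28,9,5.4,-1,-0.42,10.7,6.5,0,-0.553,10.7,6.5,2,-0.553,10.7,6.5,3.5,-0.553,10.7,6.5,4.5,-0.553,10.7,6.5,5.2,-0.553,10.7,6.5,5.9,-0.553,10.7,6.5,6.5,-0.553,10.7,6.5,7.0,-0.553,10.7,6.5,7.0,-0.553]'

```text
t: 19.4
ee_pos: [0.5919, 0.041, 0.1183]
ee_rot: [0.787, 0.617, -0.0, -0.0]
force: [-0.0, 0.8, -3.8]
width: 0.179
grip_force: 49.7
```

servo_tool --increments '[0,0,0,0.14,0,0,0,0.28,0,0,0,0.42,0,0,0,0.56,0,0,0,0.69,0,0,0,0.69,0,0,0,0.69,0,0,0,0.55,0,0,0,0.55,0,0,-1.5,0.55,0,0,-4,0.55,0,0,-7,0.55]'

```text
t: 20.6
ee_pos: [0.5915, 0.0411, 0.1893]
ee_rot: [0.925, 0.379, -0.001, -0.0]
force: [-1.1, -0.2, -4.0]
width: 0.18
grip_force: 49.7
```

```bash

python3 - <<'E'
from h import *
go([*NP["left"][:2],.1883],166)
E
```

```text
t 20.60 pos [0.5915 0.0411 0.1893] yaw 44.52 tilt 0.12 F [-1.1 -0.2 -4. ] T [ 0.05 -0.02 -0.01] w 0.180 g 50 q [0.03 0.16 1.85 0.   1.14 0.82]
go [-2.06 -8.52  0.12] turn -2.120
```

servo_tool --increments '[0,0,-1,-0.149,0,0,-1,-0.298,0,-2,-1,-0.447,-1,-4,-1,-0.596,-2,-6,-1,-0.745,-2.06,-8.52,0,-0.894,-2.06,-8.52,0,-1.043,-2.06,-8.52,0,-1.192,-2.06,-8.52,0,-1.341,-2.06,-8.52,0,-1.49,-2.06,-8.52,0,-1.639,-2.06,-8.52,0,-1.788,-2.06,-8.52,0,-1.937,-2.06,-8.52,0,-2.086,-2.06,-8.52,0,-2.12,-2.06,-8.52,0,-2.12]'

```text
t: 22.2
ee_pos: [0.5182, 0.0873, 0.1902]
ee_rot: [0.122, 0.993, 0.0, 0.001]
force: [0.1, 0.1, -4.3]
width: 0.181
grip_force: 49.7
```

```bash
cat >> h.py <<'E'
def wings():
    "yaw of line segments around each nut, at the wing's top edge height"
    w=viewer.read_camera("wrist"); c=viewer.camera_info("wrist"); g=cv2.cvtColor(w,cv2.COLOR_BGR2GRAY); big=cv2.resize(g,None,fx=3,fy=3,interpolation=cv2.INTER_CUBIC)
    L=cv2.createLineSegmentDetector().detect(big)[0][:,0]/3
    for n,p in NP.items():
        q=proj(c,[p+[0,0,.033]])[0]
        if not(0<q[0]<512 and 0<q[1]<384): continue
        out=[]
        for l in L:
            P=onz(c,l.reshape(2,2)-.33,.034); m=P.mean(0); d=P[1]-P[0]
            if np.linalg.norm(m[:2]-p[:2])<.014 and np.linalg.norm(d)>.015: out.append((round(np.degrees(np.arctan2(d[1],d[0]))%180,1),round(np.linalg.norm(d)*1000)))
        print(n,q.round(0),sorted(out,key=lambda o:-o[1]))
E
python3 - <<'E'
from h import *
go([*NP["left"][:2],.1183],166); wings()
E
```

```text
t 22.20 pos [0.5182 0.0873 0.1902] yaw 166.01 tilt 0.09 F [ 0.1  0.1 -4.3] T [-0.03  0.01 -0.04] w 0.181 g 50 q [ 0.12  0.03  1.99  0.    1.13 -1.21]
go [ 0.13 -0.03  7.19] turn 0.000
front [161. 153.] [(np.float64(44.0), 40), (np.float64(43.7), 29)]
left [260. 184.] []
back [231. 271.] [(np.float64(157.8), 20), (np.float64(167.4), 19), (np.float64(167.0), 17)]
right [139. 244.] [(np.float64(160.2), 23), (np.float64(160.7), 15)]
```

The front wing measures 44°, i.e. value about 0.55 as intended. Descend on nut_left.

servo_tool --increments '[0.1,0,3,0,0.1,0,4.5,0,0.1,0,5.3,0,0.1,0,6,0,0.1,0,6.6,0,0.1,0,7.1,0,0.1,0,7.1,0]'

```text
t: 22.95
ee_pos: [0.5166, 0.0875, 0.1173]
ee_rot: [0.121, 0.993, -0.0, -0.0]
force: [0.2, -0.0, -4.2]
width: 0.183
grip_force: 49.7
```

servo_tool --increments '[0,0,0,0.14,0,0,0,0.28,0,0,0,0.42,0,0,0,0.56,0,0,0,0.69,0,0,0,0.69,0,0,0,0.69,0,0,0,0.55,0,0,0,0.55,0,0,-1.5,0.55,0,0,-4,0.55,0,0,-7,0.55]'

```text
t: 24.15
ee_pos: [0.5161, 0.0876, 0.1886]
ee_rot: [0.387, 0.922, -0.0, -0.001]
force: [0.6, 0.0, -4.0]
width: 0.184
grip_force: 49.7
```

```bash

python3 - <<'E'
from h import *
go([*NP["right"][:2],.1883],166); wings()
E
```

```text
t 24.15 pos [0.5161 0.0876 0.1886] yaw 134.48 tilt 0.10 F [ 0.6  0.  -4. ] T [ 0.03 -0.   -0.01] w 0.184 g 50 q [ 0.12  0.02  1.99  0.    1.13 -0.66]
go [-10.65  -6.42   0.02] turn -0.550
front [160. 203.] [(np.float64(43.3), 30), (np.float64(42.3), 23), (np.float64(45.3), 17)]
left [255. 181.] [(np.float64(44.5), 16)]
back [277. 268.] [(np.float64(141.6), 29), (np.float64(133.7), 20)]
right [189. 288.] []
```

Now nut_right.

servo_tool --increments '[-3,-1.8,-1,-0.14,-6,-3.6,-1,-0.28,-9,-5.4,-1,-0.42,-10.65,-6.4,0,-0.55,-10.65,-6.4,2,-0.55,-10.65,-6.4,3.5,-0.55,-10.65,-6.4,4.5,-0.55,-10.65,-6.4,5.2,-0.55,-10.65,-6.4,5.9,-0.55,-10.65,-6.4,6.5,-0.55,-10.65,-6.4,7.05,-0.55,-10.65,-6.4,7.05,-0.55]'

```text
t: 25.4
ee_pos: [0.5461, -0.0335, 0.1167]
ee_rot: [0.121, 0.993, -0.0, 0.0]
force: [1.5, -3.2, -4.3]
width: 0.179
grip_force: 49.6
```

servo_tool --increments '[-0.1,0,0,0.14,-0.1,0,0,0.28,-0.1,0,0,0.42,-0.1,0,0,0.56,0,0,0,0.69,0,0,0,0.69,0,0,0,0.69,0,0,0,0.55,0,0,0,0.55,0,0,-1.5,0.55,0,0,-4,0.55,0,0,-7,0.55]'

```text
t: 26.6
ee_pos: [0.5457, -0.0325, 0.1881]
ee_rot: [0.387, 0.922, 0.001, -0.001]
force: [0.2, -0.4, -3.4]
width: 0.185
grip_force: 49.7
```

```bash

python3 - <<'E'
from h import *
go([*NP["front"][:2],.1883],44.5); wings()
E
```

```text
t 26.60 pos [ 0.5457 -0.0325  0.1881] yaw 134.47 tilt 0.10 F [ 0.2 -0.4 -3.4] T [-0.01 -0.02 -0.05] w 0.185 g 50 q [-0.11  0.07  1.94  0.    1.13 -0.88]
go [ 8.51 -2.17 -0.01] turn 1.570
front [228.  76.] [(np.float64(44.2), 41)]
left [335.  49.] [(np.float64(137.2), 24)]
back [353. 156.] [(np.float64(42.9), 42)]
right [254. 179.] [(np.float64(44.2), 19)]
```

All measured nuts are at about half-way. Second round: front.

servo_tool --increments '[0,0,-1,0.149,1,0,-1,0.298,3,-1,-1,0.447,5,-1.5,-1,0.596,7,-2,0,0.745,8.5,-2.2,0,0.894,8.5,-2.2,0,1.043,8.5,-2.2,0,1.192,8.5,-2.2,0,1.341,8.5,-2.2,0,1.49,8.5,-2.2,1,1.57,8.5,-2.2,3,1.57,8.5,-2.2,4.5,1.57,8.5,-2.2,5.3,1.57,8.5,-2.2,6,1.57,8.5,-2.2,6.6,1.57,8.5,-2.2,7.0,1.57,8.5,-2.2,7.0,1.57]'

```text
t: 28.45
ee_pos: [0.4706, 0.0119, 0.117]
ee_rot: [0.925, 0.38, -0.0, -0.0]
force: [0.5, -0.8, -4.8]
width: 0.18
grip_force: 49.6
```

```bash

python3 - <<'E'
from h import *
st(); wings()
E
```

```text
t 28.45 pos [0.4706 0.0119 0.117 ] yaw 44.61 tilt 0.02 F [ 0.5 -0.8 -4.8] T [-0.01 -0.01  0.03] w 0.180 g 50 q [-0.03  0.    2.16  0.    0.98  0.76]
front [256. 209.] []
left [222.  70.] [(np.float64(134.3), 36)]
back [369.  33.] [(np.float64(45.2), 25), (np.float64(45.0), 24), (np.float64(44.8), 16)]
right [389. 178.] [(np.float64(137.0), 18), (np.float64(133.4), 15)]
```

servo_tool --increments '[0,0,0,0.14,0,0,0,0.28,0,0,0,0.42,0,0,0,0.56,0,0,0,0.66,0,0,0,0.72,0,0,0,0.76,0,0,0,0.76]'

```text
t: 29.3
ee_pos: [0.4706, 0.0122, 0.1176]
ee_rot: [1.0, 0.01, -0.0, -0.0]
force: [-1.4, 2.4, -2.8]
width: 0.183
grip_force: 50.5
```

```bash

python3 - <<'E'
from h import *
st()
E
```

```text
t 29.30 pos [0.4706 0.0122 0.1176] yaw 1.16 tilt 0.03 F [-1.4  2.4 -2.8] T [0.47 0.27 0.71] w 0.183 g 51 q [-0.03 -0.    2.16  0.    0.98  1.52]
```

At the stop (0.7 N m). Re-centre the slot, lift, and go to nut_back.

servo_tool --increments '[0,0,0,-0.1,0,0,0,-0.2,0,0,0,-0.2,0,0,-1.5,-0.2,0,0,-4,-0.2,0,0,-7,-0.2]'

```text
t: 29.9
ee_pos: [0.4697, 0.0117, 0.187]
ee_rot: [0.994, 0.108, -0.001, -0.0]
force: [0.4, -0.4, -3.8]
width: 0.18
grip_force: 49.6
```

```bash

python3 - <<'E'
from h import *
go([*NP["back"][:2],.1175],44.5)
E
```

```text
t 29.90 pos [0.4697 0.0117 0.187 ] yaw 12.39 tilt 0.14 F [ 0.4 -0.4 -3.8] T [ 0.03 -0.04 -0.02] w 0.180 g 50 q [-0.03 -0.08  2.09 -0.    1.13  1.33]
go [12.53 -0.24  6.92] turn -0.560
```

servo_tool --increments '[4,-0.1,-1,-0.14,8,-0.2,-1,-0.28,12,-0.2,-1,-0.42,12.5,-0.2,0,-0.56,12.5,-0.2,2,-0.56,12.5,-0.2,3.5,-0.56,12.5,-0.2,4.5,-0.56,12.5,-0.2,5.2,-0.56,12.5,-0.2,5.9,-0.56,12.5,-0.2,6.5,-0.56,12.5,-0.2,6.9,-0.56,12.5,-0.2,6.9,-0.56]'

```text
t: 31.1
ee_pos: [0.592, 0.0409, 0.1179]
ee_rot: [0.925, 0.38, -0.0, -0.0]
force: [0.1, -0.4, -3.9]
width: 0.181
grip_force: 49.7
```

servo_tool --increments '[0,0,0,0.14,0,0,0,0.28,0,0,0,0.42,0,0,0,0.56,0,0,0,0.66,0,0,0,0.72,0,0,0,0.76,0,0,0,0.76]'

```text
t: 31.9
ee_pos: [0.593, 0.0402, 0.1187]
ee_rot: [1.0, 0.01, 0.001, 0.001]
force: [1.4, -2.5, -5.2]
width: 0.182
grip_force: 50.6
```

```bash

python3 - <<'E'
from h import *
st()
E
```

```text
t 31.90 pos [0.593  0.0402 0.1187] yaw 1.20 tilt 0.14 F [ 1.4 -2.5 -5.2] T [-0.66 -0.35  0.77] w 0.182 g 51 q [ 0.03  0.22  1.91 -0.    1.01  1.58]
```

Tight. Re-centre, lift and go to nut_left at yaw 134.5°.

servo_tool --increments '[0,0,0,-0.1,0,0,0,-0.2,0,0,0,-0.2,0,0,-1.5,-0.2,0,0,-4,-0.2,0,0,-7,-0.2]'

```text
t: 32.5
ee_pos: [0.5914, 0.041, 0.1889]
ee_rot: [0.994, 0.108, -0.001, -0.0]
force: [0.2, -0.3, -4.8]
width: 0.182
grip_force: 49.6
```

```bash

python3 - <<'E'
from h import *
go([*NP["left"][:2],.1175],134.5); wings()
E
```

```text
t 32.50 pos [0.5914 0.041  0.1889] yaw 12.42 tilt 0.13 F [ 0.2 -0.3 -4.8] T [ 0.04 -0.03  0.01] w 0.182 g 50 q [0.03 0.16 1.85 0.   1.14 1.38]
go [-6.25 -6.12  7.16] turn -2.131
front [258. 311.] [(np.float64(91.5), 17)]
left [191. 254.] [(np.float64(134.0), 39), (np.float64(91.4), 17)]
back [257. 189.] [(np.float64(101.9), 16)]
right [324. 253.] [(np.float64(132.9), 36), (np.float64(102.5), 21), (np.float64(134.3), 15)]
```

servo_tool --increments '[0,0,-1,-0.149,0,0,-1,-0.298,-1,-1,-1,-0.447,-3,-3,-1,-0.596,-5,-5,-1,-0.745,-6.25,-6.1,0,-0.894,-6.25,-6.1,0,-1.043,-6.25,-6.1,0,-1.192,-6.25,-6.1,0,-1.341,-6.25,-6.1,0,-1.49,-6.25,-6.1,0,-1.639,-6.25,-6.1,0,-1.788,-6.25,-6.1,0,-1.937,-6.25,-6.1,0,-2.086,-6.25,-6.1,1,-2.13,-6.25,-6.1,3,-2.13,-6.25,-6.1,4.2,-2.13,-6.25,-6.1,4.8,-2.13,-6.25,-6.1,4.8,-2.13]'

```text
t: 34.45
ee_pos: [0.5172, 0.0868, 0.1393]
ee_rot: [0.386, 0.922, -0.0, -0.001]
force: [-0.3, 0.1, -3.9]
width: 0.18
grip_force: 49.7
```

```bash

python3 - <<'E'
from h import *
go([*NP["left"][:2],.1175],134.5); wings()
E
```

```text
t 34.45 pos [0.5172 0.0868 0.1393] yaw 134.54 tilt 0.12 F [-0.3  0.1 -3.9] T [-0.02  0.03 -0.05] w 0.180 g 50 q [ 0.12  0.08  2.03  0.    1.03 -0.66]
go [0.05 0.03 2.18] turn 0.001
front [144. 226.] [(np.float64(12.3), 40)]
left [260. 200.] []
back [285. 303.] []
right [179. 325.] []
```

Front reads 12.3° (the collar direction is 13°), so it is fully tight. Descend on left and tighten.

servo_tool --increments '[0,0,0.7,0,0,0,1.4,0,0,0,2.1,0,0,0,2.1,0,0,0,2.1,0.14,0,0,2.1,0.28,0,0,2.1,0.42,0,0,2.1,0.56,0,0,2.1,0.66,0,0,2.1,0.72,0,0,2.1,0.76,0,0,2.1,0.76]'

```text
t: 35.7
ee_pos: [0.5174, 0.0867, 0.1187]
ee_rot: [0.7, 0.714, -0.001, -0.0]
force: [-1.2, -0.7, -6.6]
width: 0.18
grip_force: 50.0
```

```bash

python3 - <<'E'
from h import *
st()
E
```

```text
t 35.70 pos [0.5174 0.0867 0.1187] yaw 91.13 tilt 0.10 F [-1.2 -0.7 -6.6] T [-0.07  0.18  0.66] w 0.180 g 50 q [ 0.12  0.1   2.05 -0.    0.99  0.1 ]
```

servo_tool --increments '[0,0,0,-0.1,0,0,0,-0.2,0,0,0,-0.2,0,0,-1.5,-0.2,0,0,-4,-0.2,0,0,-7,-0.2]'

```text
t: 36.3
ee_pos: [0.5172, 0.0868, 0.1899]
ee_rot: [0.627, 0.779, -0.001, -0.001]
force: [0.8, -0.2, -3.6]
width: 0.179
grip_force: 49.7
```

```bash

python3 - <<'E'
from h import *
go([*NP["right"][:2],.1175],134.5); wings()
E
```

```text
t 36.30 pos [0.5172 0.0868 0.1899] yaw 102.38 tilt 0.12 F [ 0.8 -0.2 -3.6] T [ 0.04 -0.02  0.07] w 0.179 g 50 q [ 0.12  0.03  1.99  0.    1.13 -0.1 ]
go [-12.34   0.14   7.24] turn -0.561
front [188. 247.] [(np.float64(12.0), 36)]
left [253. 181.] []
back [320. 245.] [(np.float64(12.5), 36)]
right [255. 304.] []
```

Front and back both read about 12°. Now the last one, right.

servo_tool --increments '[-4,0.1,-1,-0.14,-8,0.1,-1,-0.28,-12,0.1,-1,-0.42,-12.35,0.15,0,-0.56,-12.35,0.15,2,-0.56,-12.35,0.15,3.5,-0.56,-12.35,0.15,4.5,-0.56,-12.35,0.15,5.2,-0.56,-12.35,0.15,5.9,-0.56,-12.35,0.15,6.5,-0.56,-12.35,0.15,7.1,-0.56,-12.35,0.15,7.1,-0.56]'

```text
t: 37.55
ee_pos: [0.5457, -0.0331, 0.1174]
ee_rot: [0.386, 0.922, -0.0, -0.001]
force: [-0.1, -0.1, -4.4]
width: 0.184
grip_force: 49.7
```

servo_tool --increments '[0,0,0,0.14,0,0,0,0.28,0,0,0,0.42,0,0,0,0.56,0,0,0,0.66,0,0,0,0.72,0,0,0,0.76,0,0,0,0.76]'

```text
t: 38.35
ee_pos: [0.545, -0.034, 0.1179]
ee_rot: [0.7, 0.714, -0.002, -0.0]
force: [-3.5, -3.9, -4.6]
width: 0.183
grip_force: 50.5
```

```bash

python3 - <<'E'
from h import *
st()
E
```

```text
t 38.35 pos [ 0.545  -0.034   0.1179] yaw 91.16 tilt 0.18 F [-3.5 -3.9 -4.6] T [-0.8   0.89  0.74] w 0.183 g 51 q [-0.11  0.14  2.01 -0.    1.   -0.13]
```

servo_tool --increments '[0,0,0,-0.1,0,0,0,-0.2,0,0,0,-0.2,0,0,-1.5,-0.2,0,0,-4,-0.2,0,0,-7,-0.2]'

```text
t: 38.95
ee_pos: [0.546, -0.033, 0.1893]
ee_rot: [0.627, 0.779, 0.0, -0.0]
force: [0.5, 0.4, -4.1]
width: 0.181
grip_force: 49.6
```

```bash

python3 - <<'E'
from h import *
go([.500,.260,.19],0); wings()
E
```

```text
t 38.95 pos [ 0.546  -0.033   0.1893] yaw 102.38 tilt 0.05 F [ 0.5  0.4 -4.1] T [ 0.02 -0.04  0.04] w 0.181 g 50 q [-0.11  0.07  1.94  0.    1.13 -0.32]
go [29.61  1.79 -0.05] turn 1.787
front [177. 110.] [(np.float64(11.6), 21), (np.float64(15.9), 19), (np.float64(57.0), 16)]
left [250.  27.] [(np.float64(103.2), 32)]
back [325. 108.] [(np.float64(12.2), 36)]
right [252. 181.] []
```

Left reads 103.2°, tight. Carry the key to the slab's free part, keeping the yaw.

servo_tool --increments '[4,0.2,-1,0,8.5,0.5,-1,0,13,0.8,-1,0,17.5,1,-1,0,22,1.3,-1,0,26,1.6,-1,0,28.5,1.7,0,0,29.6,1.8,1.5,0,29.6,1.8,3.5,0,29.6,1.8,5,0,29.6,1.8,6,0,29.6,1.8,6.6,0,29.6,1.8,6.9,0,29.6,1.8,6.9,0]'

```text
t: 40.4
ee_pos: [0.5001, 0.2591, 0.1193]
ee_rot: [0.626, 0.78, 0.0, 0.0]
force: [0.2, 0.0, -4.6]
width: 0.176
grip_force: 49.6
```

servo_tool --increments '[0,0,0.1,0,0,0,0.2,0,0,0,0.3,0,0,0,0.4,0,0,0,0.5,0,0,0,0.5,0]'

```text
t: 41.0
ee_pos: [0.5005, 0.2601, 0.1165]
ee_rot: [0.626, 0.78, 0.001, 0.0]
force: [-2.9, -0.6, 6.2]
width: 0.181
grip_force: 51.4
```

```bash

python3 - <<'E'
from h import *
st()
E
```

```text
t 41.00 pos [0.5005 0.2601 0.1165] yaw 102.49 tilt 0.09 F [-2.9 -0.6  6.2] T [-0.34  0.7  -0.03] w 0.181 g 51 q [0.43 0.17 1.97 0.   0.99 0.22]
```

servo_tool --increments '[0,0,0.2,0,0,0,0.4,0,0,0,0.4,0,0,0,0,0,0,0,-0.1,0,0,0,-0.1,0]'

```text
t: 41.6
ee_pos: [0.5008, 0.2602, 0.1165]
ee_rot: [0.626, 0.78, 0.001, 0.0]
force: [-1.7, 0.8, 6.4]
width: 0.183
grip_force: 51.2
```

servo_tool --increments '[0,0,0,0,0,0,0,0,0,0,0,0,0,0,0,0,0,0,0,0,0,0,0,0,0,0,0,0,0,0,0,0,0,0,0,0,0,0,0,0]' --jaw 1

```text
t: 42.6
ee_pos: [0.4998, 0.2595, 0.1153]
ee_rot: [0.626, 0.78, 0.0, 0.0]
force: [-0.0, -0.4, 0.5]
width: 0.998
grip_force: 0.0
```

servo_tool --increments '[0,0,-2,0,0,0,-5,0,0,0,-9,0,0,0,-13,0,0,0,-15,0,0,0,-15,0]'

```text
t: 43.2
ee_pos: [0.5021, 0.2606, 0.2702]
ee_rot: [0.626, 0.78, 0.004, 0.002]
force: [-0.0, 0.1, 1.0]
width: 1.0
grip_force: 0.0
```

```bash

python3 - <<'E'
from h import *
s,M=st()
w=viewer.read_camera("wrist"); cv2.imwrite("wend.png",w); c=viewer.camera_info("wrist")
for x,y,z in ((.5,.26,.122),(.5,.26,.02)): print(proj(c,[[x,y,z]]).round(0))
g=cv2.cvtColor(w,cv2.COLOR_BGR2GRAY)
q=proj(c,[[.5,.26,.134]])[0].astype(int); print(q); a=cv2.resize(g[max(q[1]-70,0):q[1]+70,q[0]-70:q[0]+70],(28,28),interpolation=cv2.INTER_AREA); print(a)
E
```

```text
t 43.20 pos [0.5021 0.2606 0.2702] yaw 102.49 tilt 0.49 F [-0.   0.1  1. ] T [-0.01 -0.    0.01] w 1.000 g 0 q [ 0.43  0.04  1.82 -0.    1.27  0.22]
[[258. 188.]]
[[258. 166.]]
[257 191]
[[188 182 186 192 196 201 205 206 206 207 207 207 207 207 207 206 206 206
  206 206 202 195 193 202 205 207 207 208]
 [187 180 187 199 206 207 207 207 207 207 207 207 207 206 206 206 206 206
  207 207 206 204 196 189 194 201 206 208]
 [187 180 189 206 207 207 207 207 207 207 207 206 204 201 201 204 206 206
  207 206 207 207 205 198 187 183 194 201]
 [186 181 192 207 207 207 207 207 207 206 206 202 144 130 129 154 205 206
  206 205 202 200 196 192 187 175 184 192]
 [184 182 192 206 206 206 206 206 206 206 206 194 134 132 132 130 196 199
  195 193 192 192 192 192 190 175 182 193]
 [183 185 191 206 206 206 206 206 206 205 205 193 134 133 132 129 186 190
  191 191 192 192 192 192 190 174 185 193]
 [181 188 190 205 206 206 206 205 205 205 199 168 131 133 131 123 165 187
  191 191 191 191 192 192 189 176 188 193]
 [180 189 189 205 205 205 205 205 205 205 174 143 130 132 131 117 120 168
  190 190 191 191 19
[... 1663 characters left out ...]
169 178 174 170 175 171 167 172 175 177 186 178 129 126 124 124 135 133
  135 180 185 181 183 195 194 197 199 198]
 [170 178 172 172 174 171 168 173 175 177 184 176 128 125 124 127 140 132
  134 181 184 179 185 193 194 197 200 196]
 [173 178 171 173 173 171 169 173 174 179 183 175 146 141 139 153 140 130
  132 176 184 177 183 190 195 197 200 193]
 [173 177 170 175 172 170 171 173 174 182 181 174 176 180 178 181 152 129
  136 182 183 177 181 183 196 198 199 190]
 [175 176 170 175 171 169 171 173 174 184 180 172 181 177 180 184 175 142
  152 183 181 180 180 182 196 200 197 186]
 [180 175 171 175 172 169 172 174 174 185 178 172 184 176 180 186 187 183
  187 184 179 182 179 184 196 201 194 183]]
```

The key stands upright on the slab (round barrel top under the full handle bar). Last, I check the right nut.

servo_tool --increments '[-4.5,-0.4,0,0,-9,-0.8,0,0,-13.5,-1.1,0,0,-18,-1.5,0,0,-22.5,-1.8,0,0,-27,-2.2,0,0,-31.5,-2.6,0,0,-36,-2.9,0,0,-36,-2.9,0,0]'

```text
t: 44.15
ee_pos: [0.5485, -0.103, 0.2626]
ee_rot: [0.628, 0.778, -0.002, -0.001]
force: [-0.4, 0.2, -0.6]
width: 0.998
grip_force: 0.0
```

```bash

python3 - <<'E'
from h import *
st(); wings()
i=viewer.read_camera("scene"); c=viewer.camera_info("scene"); g=cv2.cvtColor(i,cv2.COLOR_BGR2GRAY)
q=proj(c,[[.5,.256,.122],[.5,.256,.09],[.5,.256,.02]]); print(q.round(1))
for v in range(int(q[0,1])-6,int(q[2,1])+12,3): print(v,g[v,int(q[1,0])-18:int(q[1,0])+19:2].tolist())
E
```

```text
t 44.15 pos [ 0.5485 -0.103   0.2626] yaw 102.18 tilt 0.22 F [-0.4  0.2 -0.6] T [ 0.05 -0.02  0.04] w 0.998 g 0 q [-0.23  0.04  1.84 -0.    1.27 -0.44]
front [207.  41.] [(np.float64(12.6), 39)]
back [334.  39.] [(np.float64(12.2), 41)]
right [271. 106.] [(np.float64(102.4), 25), (np.float64(107.8), 15)]
[[320.4 221.6]
 [319.5 228.5]
 [317.6 242.8]]
215 [153, 144, 99, 60, 78, 101, 97, 79, 55, 48, 43, 47, 43, 41, 46, 114, 147, 149, 152]
218 [146, 150, 141, 123, 63, 60, 76, 93, 100, 96, 82, 55, 46, 85, 129, 144, 154, 159, 160]
221 [147, 139, 144, 149, 126, 84, 61, 56, 65, 81, 90, 100, 102, 126, 145, 147, 146, 151, 153]
224 [140, 144, 143, 139, 143, 149, 138, 108, 78, 61, 64, 64, 80, 95, 100, 110, 131, 146, 144]
227 [138, 140, 140, 140, 143, 138, 121, 102, 113, 86, 74, 69, 57, 58, 63, 86, 92, 145, 151]
230 [144, 142, 140, 135, 149, 161, 116, 104, 98, 88, 90, 122, 138, 112, 69, 62, 101, 151, 154]
233 [155, 150, 137, 161, 172, 165, 86, 112, 134, 122, 101, 103, 96, 139, 159, 141, 156, 153, 150]
236 [138, 116, 110, 127, 142, 127, 83, 81, 83, 90, 92, 85, 99, 155, 173, 166, 169, 160, 158]
239 [114, 111, 110, 110, 109, 99, 82, 79, 84, 91, 95, 100, 114, 163, 170, 169, 174, 171, 165]
242 [106, 114, 113, 109, 111, 97, 84, 80, 84, 95, 104, 106, 123, 168, 168, 170, 169, 170, 152]
245 [158, 131, 115, 111, 104, 94, 83, 85, 91, 88, 97, 124, 151, 171, 169, 170, 167, 158, 147]
248 [172, 170, 169, 166, 153, 134, 137, 109, 98, 96, 117, 147, 168, 168, 167, 171, 166, 147, 142]
251 [167, 169, 171, 159, 152, 154, 153, 153, 153, 152, 154, 167, 168, 170, 169, 166, 151, 140, 146]
```

All four nuts point at the collar, and the key stands upright on the slab.

```bash
python3 -c "
from workcell import workorder
print(workorder.hand_in())"
```

```text
the job is handed in; nothing more can be done
None
```

Handed in at about 44 s: all four wing nuts were tightened with the key in cross order (half-way, then fully tight, with the wings measuring within about 1° of the collar direction), and the key was left standing upright and released on the free part of the slab. After drawing the key out I straightened it in the grip by pressing it against the sleeve's side (about 11 N) and then flat onto the slab (about 27 N).

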